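# Wind a pack of rusks to the label printer

## Task

Stand the one unlabelled pack of rusks upright in the middle of the shuttle's tray, setting it down rather than dropping it. Then take the red grip of the crank and wind it round until the red mark on the tray is level with the green pointer of the label printer, and let go. Move the tray only by the crank, keep the pack standing on it, and leave the labelled packs and the label roll where they are.

Things in the scene. Friction and masses are not known exactly. Their poses are not given: they have to be found in the camera images.
- pack_mid (a point): Centre of the unlabelled pack of rusks: an upright round stack, golden brown all over with a pale top, 60 mm in diameter, 120 mm tall, about 200 g, loose on the table. The point is on its axis, 60 mm above its underside. z is its axis.
- pack: The same unlabelled pack; origin at the centre of its underside, z up its axis.
- labelled_a: A finished pack, same size (60 x 120 mm), with a white and blue band and a white top with a blue dot. Loose bystander; leave it standing. Origin at the centre of its underside.
- labelled_b: Another finished pack, like labelled_a. Leave it standing.
- label_roll: White roll of labels lying flat, 90 mm in diameter, 35 mm high. Loose bystander; leave it. Origin at the centre of its underside.
- tray_top (a point): Centre of the tray's black top pad, 50 mm above the table; the tray is a flat 90 x 90 mm plate without a rim, its edges along the shuttle's axes, with a small red mark in the middle of its edge on the printer's side. It slides on rails along its own y axis; +y is away from the crank. The point's axes are the shuttle's axes.
- tray: The tray itself; origin on its centre line, 31 mm below its top.
- pointer_tip (a point): Tip of the green pointer (8 mm wide) on top of the grey label printer, a fixed box 90 x 90 mm and 92 mm tall beside the rails. Its axes are parallel to the tray's; the tip lies 60 to 65 mm from the rails' centre line in x. The tray's red mark is level with the pointer when the two differ by 0 in y along the rails.
- crank_axis (a point): A point on the upright axis that the crank turns about, 170 mm above the table, over the middle of a blue gearbox 90 x 90 mm whose top is 106 mm above the table. The crank arm lies 116 to 130 mm above the table. Its axes are the shuttle's axes.
- grip_mid (a point): Middle of the crank's red grip: an upright cylinder, 28 mm in diameter, 80 mm tall (130 to 210 mm above the table), 70 mm from the crank's axis. It spins freely on its pin, so that it can be held without turning the hand.
- grip: The same grip; origin at the centre of its underside.
- crank (a joint): Crank angle in rad, 0 to 19.75 between its stops; at 0 the grip lies on the shuttle's +x side of the axis, and it grows as the crank turns clockwise seen from above (grip at angle minus this value about z in the shuttle's frame). Each clockwise turn (6.283 rad) drives the tray 70 mm along +y. About 3 N at the grip turns it; it stays where it is left.

How it is judged:
By the outcome, as a careful person would: the job done as asked, in the order asked, and still so for the second after the job is handed in, with the robot touching nothing.
It also fails if it takes over 72 s, if anything falls off the work surface, if the arm or the gripper's body presses on something with over 40 N, if the wrist force passes 120 N, or if a joint passes its speed limit or range.

## Robot

A 6-joint arm with a two-finger parallel gripper is mounted at the origin on the work surface. World frame = base frame: x ahead of the robot, y to its left, z up, the work surface at z = 0. Lengths are in m, angles in rad, forces in N, time in s.
With the tool pointing down it reaches from about 0.35 to 0.85 m from the base axis. Payload 8.1 kg.
Tool frame: the origin (TCP) lies at the very end of the fingers, on their centre line; the grasp point (between the pads) lies robot.hold_point_z behind it (robot.hold_point_z is the distance from the TCP to the grasp point, in m); z points along the fingers, y is the direction in which the jaws open and shut (so a half turn about z gives the same grasp; the last joint's range is limited). The gripper opens to 93 mm and grips with 3 to 60 N. Pads are 15 mm wide; open, the fingers measure 128 mm over their backs; the gripper's body (75 mm by 188 mm) begins 65 mm behind the grasp point.
Start: joints at [-1.299, 0.13, 1.488, -0, 1.523, -0.085], TCP at [0.21, -0.562, 0.219] pointing down, gripper open.
Joint ranges: [-2.96, 2.96], [-0.89, 2.26], [0.02, 2.5], [-1.34, 4.48], [0, 2.73], [-2.66, 2.66]. Speed limits (rad/s): [2.39, 2.39, 2.79, 3.14, 3.14, 3.14].

## Interface

Orientations are given as a rotation vector (axis times angle).
In Python, from plant import robot, cams gives the robot as it stands. The module is installed in compiled form; this text tells all that it offers.
- The arm moves only by the tool step_arm, never from a script. Its argument "deltas" is a list of rows, each an object with "offset": the shift along the tool's x, y, z in cm, a list of three; "roll": the turn about the tool's z in rad. In form: [{"offset": [x, y, z], "roll": roll}, ...]. A call has 1 to 12 rows; each row shifts and turns the commanded pose from where the row before left it, along the tool's axes as they then stand; what a row does not reach is not made up. A row lasts 1/8 s, in which the tool goes at most 62.5 mm and 10.7 degrees, less where a joint would pass 70% of its speed; a pose out of reach is approached as far as the arm can. A call with a gripper value outside its range is refused whole. "fingers" is the finger opening in cm, from 0 to 9.3, set as the call begins (left out, the last holds). The fingers move at their own pace and stop on an object; "grip_force" is the grip in N (left out, the last holds). Time passes only in rows, so rows that do not move let the fingers close. It gives the time, the measured TCP pose, the force and the opening at its end, in the units of the state.
- robot.read_state(): the state, without advancing time (a new reading comes with each control period).
- cams.read_camera(name): name is "scene" or "top" or "wrist"; returns a dict with "pixels" (420x560x3 uint8, red, green, blue), "fx", "fy", "cx", "cy" (pixels), "extrinsics" (4x4, takes a point from world to camera coordinates). Camera axes: x right, y down, z forward; pixel columns grow to the right and rows downward; lengths in m; the calibration is good to about 2 mm. A picture is of the moment at which its call begins. There is no depth.
- robot.close_job(): hands the job in, once; it reports no verdict.
Trained networks look in a picture, given as the dict that the camera call returned (one of the last four; its "shot" number tells which), for a name from the list of things; names that differ only in an ending like _2 or _b are one class to them, and where a whole thing is asked for, a point or a joint stands for the part that bears it (a point fixed in the world has none). Each returns a list of dicts, best first, with "score" (0 to 1); they miss things now and then, are a little off and sometimes report something else, mostly with a low value. They report only what shows in the picture. A call takes as long as a camera call.
- cams.boxes_of(picture, thing): "xy" ([column, row] in pixels, amid what is visible of it).
- cams.silhouettes(picture, thing): "mask" (420x560 bool, what is visible of it) and "xy" ([column, row] in pixels, amid what is visible of it).
- cams.pinpoint(picture, thing): "xy" ([column, row] in pixels: a listed point, or the origin of a listed thing).
The state is a dict: "t": time; "q": joint angles; "dq": joint speeds; "joint_torque": joint torques, N m; "tool_pos": TCP position; "orientation": TCP orientation; "force": force on the tool from outside, world axes, zero at the start; "wrist_torque": the same for the moment, N m; "opening": finger opening in m.
Only numpy, scipy, OpenCV 4.12 (cv2) and the standard library are available. Lean on these libraries where they do the work, as an engineer would, in place of code of your own. Each camera call takes 0.05 s, during which the arm holds its last target. There are 200 camera calls.

## Working session

There is one attempt and no reset: what is moved stays moved. The work goes in short steps, Python scripts to look and compute and a tool call to move; the robot and the scene stay as the last step left them, time stands still between calls to the robot, and variables do not carry over. Pictures are saved under pics/ and viewed, about 8 in all and at most 12, crops included, and the job is handed in when it is done.

Besides the shell and the picture viewer there is one more tool, called after "Emit:" in YAML: its name, and indented under it one key for each argument. step_arm: Moves the arm, as the interface text tells. Its arguments: {"type":"object","properties":{"deltas":{"type":"array"},"fingers":{"type":"number"},"grip_force":{"type":"number"}},"required":["deltas"]}

```bash
mkdir -p pics
cat > h.py <<'E'
import numpy as np, cv2
from plant import robot, cams
from scipy.spatial.transform import Rotation as R
def ray(p,xy):
    E=np.array(p["extrinsics"]);Rm=E[:3,:3];c=-Rm.T@E[:3,3]
    d=Rm.T@np.array([(xy[0]-p["cx"])/p["fx"],(xy[1]-p["cy"])/p["fy"],1]);return c,d
def atz(p,xy,z):
    c,d=ray(p,xy);return c+d*(z-c[2])/d[2]
def tri(ps):
    A=np.zeros((3,3));b=np.zeros(3)
    for p,xy in ps:
        c,d=ray(p,xy);d=d/np.linalg.norm(d);M=np.eye(3)-np.outer(d,d);A+=M;b+=M@c
    return np.linalg.solve(A,b)
def proj(p,X):
    E=np.array(p["extrinsics"]);v=E[:3,:3]@X+E[:3,3];return np.array([p["fx"]*v[0]/v[2]+p["cx"],p["fy"]*v[1]/v[2]+p["cy"]])
E
python3 - <<'E'
from h import *
np.set_printoptions(precision=4,suppress=True)
s=cams.read_camera("scene");t=cams.read_camera("top")
cv2.imwrite("pics/s1.png",s["pixels"][:,:,::-1]);cv2.imwrite("pics/t1.png",t["pixels"][:,:,::-1])
Z=dict(pack_mid=.06,tray_top=.05,pointer_tip=.092,crank_axis=.17,grip_mid=.17,labelled_a=0,label_roll=0)
for n,z in Z.items():
    for nm,p in(("s",s),("t",t)):
        for r in cams.pinpoint(p,n)[:3]: print(n,nm,round(r["score"],2),np.array(r["xy"]),atz(p,r["xy"],z))
st=robot.read_state();print(st["t"],st["tool_pos"],st["orientation"],robot.hold_point_z,R.from_rotvec(st["orientation"]).as_matrix())
E
```

```text
pack_mid s 0.87 [304.4 213.3] [0.4406 0.0275 0.06  ]
pack_mid t 0.91 [284.9 243.1] [0.4275 0.0248 0.06  ]
tray_top s 0.85 [272.1 268.7] [0.5884 0.0577 0.05  ]
tray_top t 0.7 [270.  175.7] [0.5878 0.0588 0.05  ]
pointer_tip t 0.61 [193.9 143.1] [0.6594 0.2327 0.092 ]
crank_axis s 0.77 [202.9 163. ] [ 0.5369 -0.1784  0.17  ]
crank_axis s 0.31 [270.8 268.1] [0.6312 0.0929 0.17  ]
crank_axis s 0.27 [186.6 142.5] [ 0.5199 -0.245   0.17  ]
crank_axis t 0.75 [377.6 189.5] [ 0.5344 -0.1756  0.17  ]
grip_mid s 0.7 [188.2 142.5] [ 0.5176 -0.2423  0.17  ]
grip_mid t 0.71 [273.1 175.1] [0.5684 0.0465 0.17  ]
grip_mid t 0.6 [412.8 200.6] [ 0.5098 -0.2492  0.17  ]
labelled_a s 0.72 [363.3 264.2] [0.43   0.1923 0.    ]
labelled_a s 0.65 [412.5 307.7] [0.4467 0.3332 0.    ]
labelled_a t 0.58 [161.6 239.7] [0.4414 0.3275 0.    ]
labelled_a t 0.57 [219.7 245.7] [0.4254 0.1848 0.    ]
label_roll s 0.66 [234.9 146. ] [ 0.3667 -0.259   0.    ]
label_roll t 0.62 [403.5 271.9] [ 0.3584 -0.258   0.    ]
0.8 [ 0.2096 -0.5622  0.2187] [-3.0917 -0.5575 -0.    ] 0.0188 [[ 0.937   0.3493  0.    ]
 [ 0.3493 -0.937   0.    ]
 [ 0.      0.     -1.    ]]
```

View pics/s1.png

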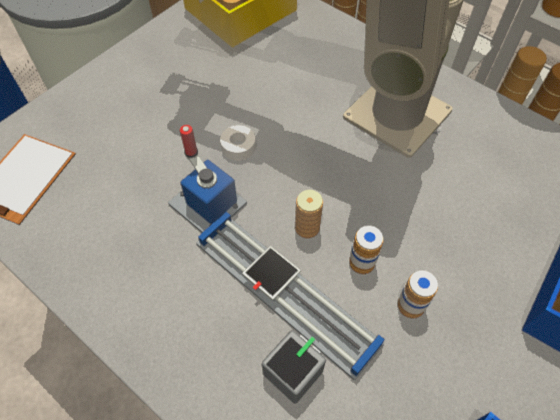

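View pics/t1.png

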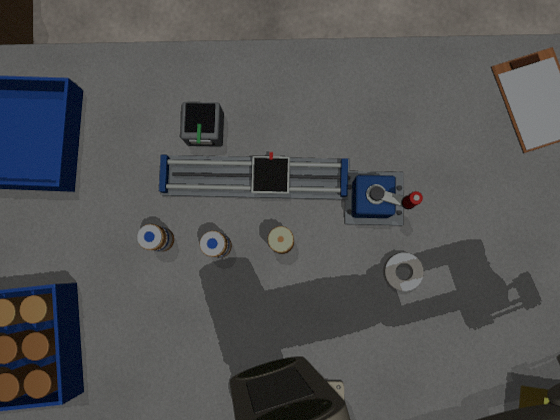

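Both pictures agree with the networks: the pack is at (304,213) in scene and (281,240) in top. The grip is at (188,142) in scene, and the second tray-like "grip" hit is false. The rails run roughly along world y, so I'll go above the pack.

Emit:
step_arm:
  deltas:
    - {"offset": [1.5,-1.7,0]}
    - {"offset": [3,-3.4,0]}
    - {"offset": [3,-3.4,0]}
    - {"offset": [3,-3.4,0]}
    - {"offset": [3,-3.4,0]}
    - {"offset": [3,-3.4,0]}
    - {"offset": [3,-3.4,0]}
    - {"offset": [3,-3.4,0]}
    - {"offset": [3,-3.4,0]}
    - {"offset": [3,-3.4,0]}
    - {"offset": [3,-3.4,0]}
    - {"offset": [3,-3.4,0]}
  fingers: 9.3

```text
schema error: expected keys offset, roll
```

Emit:
step_arm:
  deltas:
    - {"offset": [3,-3.4,0]}
    - {"offset": [2,-2.4,0]}
    - {"offset": [1,-1.5,0]}
    - {"offset": [0,0,0],"roll": 0.165}
    - {"offset": [0,0,0],"roll": 0.165}
    - {"offset": [0,0,0]}

```text
schema error: expected keys offset, roll
```

Run:
```python
from h import *
np.set_printoptions(precision=4,suppress=True)
st=robot.read_state();print(st["t"],st["tool_pos"],R.from_rotvec(st["orientation"]).as_matrix(),st["force"],st["q"])
P={n:cams.read_camera(n) for n in("scene","top","wrist")}
cv2.imwrite("pics/w1.png",P["wrist"]["pixels"][:,:,::-1])
for n in("pack_mid","tray_top","pointer_tip"):
    L=[]
    for k,p in P.items():
        for r in cams.pinpoint(p,n)[:1]:
            print(n,k,round(r["score"],2),np.array(r["xy"]),atz(p,r["xy"],dict(pack_mid=.06,tray_top=.05,pointer_tip=.092)[n]));L.append((p,r["xy"]))
    if len(L)>1: print(" tri",tri(L))
t=P["top"]
# tray pad and end blocks orientation from top view
hsv=cv2.cvtColor(t["pixels"],cv2.COLOR_RGB2HSV)
b=((hsv[...,0]>100)&(hsv[...,0]<125)&(hsv[...,1]>150)&(hsv[...,2]>60)).astype(np.uint8)
n,l,s,c=cv2.connectedComponentsWithStats(b)
for i in range(1,n):
    if s[i,4]>60:print("blue",s[i],c[i],atz(t,c[i],.03))
for r in cams.silhouettes(t,"tray")[:1]:
    rect=cv2.minAreaRect(np.argwhere(r["mask"])[:,::-1].astype(np.float32));print(r["score"],[atz(t,q,.05)[:2] for q in cv2.boxPoints(rect)])
```

```text
0.8 [ 0.2096 -0.5622  0.2187] [[ 0.937   0.3493  0.    ]
 [ 0.3493 -0.937   0.    ]
 [ 0.      0.     -1.    ]] [ 0.543  -0.6583 -0.3181] [-1.2994  0.1303  1.4882  0.      1.523  -0.0854]
pack_mid scene 0.73 [306.  210.1] [0.4316 0.025  0.06  ]
pack_mid top 0.73 [280.3 241.7] [0.4308 0.0354 0.06  ]
 tri [0.433  0.0315 0.0677]
tray_top top 0.58 [268.2 176.4] [0.5862 0.0631 0.05  ]
pointer_tip scene 0.63 [314.8 338.4] [0.6618 0.2278 0.092 ]
pointer_tip top 0.85 [196.1 142.4] [0.661  0.2276 0.092 ]
 tri [0.6613 0.2277 0.0907]
blue [   0   76   69  111 6290] [ 31.5765 134.4897] [0.7016 0.6458 0.03  ]
blue [159 155   8  36 193] [162.6218 172.5803] [0.6024 0.32   0.03  ]
blue [341 159   7  36 218] [343.8624 176.3853] [ 0.5872 -0.1175  0.03  ]
blue [356 176  39  38 982] [373.0204 194.666 ] [ 0.5422 -0.1859  0.03  ]
blue [145 232   9  10  72] [148.8611 236.2917] [0.4483 0.3508 0.03  ]
blue [208 239   9   9  71] [211.9014 243.0986] [0.4305 0.1993 0.03  ]
blue [  0 284  63 127 915] [ 42.3137 343.8448] [0.1974 0.599  0.03  ]
blue [ 38 321  15   9  66] [ 46.0152 325.0152] [0.2409 0.5918 0.03  ]
blue [ 39 356  16  10  62] [ 47.871  360.4677] [0.1591 0.5842 0.03  ]
blue [ 12 359  15  10  62] [ 19.5323 363.129 ] [0.1532 0.6514 0.03  ]
0.7 [array([0.6432, 0.1038]), array([0.6419, 0.0132]), array([0.5483, 0.0142]), array([0.5494, 0.104 ])]
```

Emit:
step_arm:
  deltas:
    - {"offset": [1.5,-1.7,0],"roll": 0}
    - {"offset": [3,-3.4,0],"roll": 0}
    - {"offset": [3,-3.4,0],"roll": 0}
    - {"offset": [3,-3.4,0],"roll": 0}
    - {"offset": [3,-3.4,0],"roll": 0}
    - {"offset": [3,-3.4,0],"roll": 0}
    - {"offset": [3,-3.4,0],"roll": 0}
    - {"offset": [3,-3.4,0],"roll": 0}
    - {"offset": [3,-3.4,0],"roll": 0}
    - {"offset": [3,-3.4,0],"roll": 0}
    - {"offset": [3,-3.4,0],"roll": 0}
    - {"offset": [3,-3.4,0],"roll": 0}
  fingers: 9.3

```text
t: 2.95
tool_pos: [0.3967, -0.0739, 0.219]
orientation: [3.091, 0.557, 0.001]
force: [0.4, -0.6, -0.2]
opening: 0.0929
```

Emit:
step_arm:
  deltas:
    - {"offset": [3,-3.4,0],"roll": 0}
    - {"offset": [2,-2.4,0],"roll": 0}
    - {"offset": [1,-1.5,0],"roll": 0}
    - {"offset": [0,0,0],"roll": 0.13}
    - {"offset": [0,0,0],"roll": 0.13}
    - {"offset": [0,0,0],"roll": 0.13}
    - {"offset": [0,0,0],"roll": 0}

```text
t: 3.82
tool_pos: [0.4271, 0.0141, 0.2188]
orientation: [-3.141, 0.051, -0.0]
force: [0.8, 0.6, 0.2]
opening: 0.093
```

```bash
cat > m.py <<'E'
from h import *
import sys
np.set_printoptions(precision=4,suppress=True)
st=robot.read_state();print(st["t"],st["tool_pos"],R.from_rotvec(st["orientation"]).as_matrix()[:2,:2],st["force"],st["q"],st["opening"])
P={n:cams.read_camera(n) for n in("scene","top","wrist")}
for k,p in P.items(): cv2.imwrite(f"pics/{k[0]}{sys.argv[1]}.png",p["pixels"][:,:,::-1])
Z=dict(pack_mid=.06,tray_top=.05,pointer_tip=.092,crank_axis=.17,grip_mid=.17)
for n in sys.argv[2:]:
    L=[]
    for k,p in P.items():
        for r in cams.pinpoint(p,n)[:1]:
            print(n,k,round(r["score"],2),np.array(r["xy"]),atz(p,r["xy"],Z[n]));L.append((p,r["xy"]))
    if len(L)>1: print(" tri",tri(L))
E
python3 m.py 2 pack_mid tray_top pointer_tip crank_axis grip_mid
```

```text
3.825 [0.4271 0.0141 0.2188] [[ 0.9995 -0.0323]
 [-0.0323 -0.9995]] [0.7522 0.6242 0.191 ] [-0.0872 -0.3558  1.9379  0.      1.5592  1.5159] 0.0930216941511831
pack_mid scene 0.69 [308.4 211.7] [0.4314 0.0318 0.06  ]
tray_top scene 0.94 [269.7 267.9] [0.5902 0.0525 0.05  ]
tray_top top 0.74 [196.4 142.9] [0.6697 0.2347 0.05  ]
tray_top wrist 0.79 [221.2   0.5] [0.5939 0.0587 0.05  ]
 tri [0.6118 0.1146 0.1768]
pointer_tip scene 0.9 [314.1 337.6] [0.6614 0.2258 0.092 ]
pointer_tip top 0.95 [197.7 139.8] [0.667 0.224 0.092]
pointer_tip wrist 0.29 [515.5 231.2] [ 0.3977 -0.1902  0.092 ]
 tri [0.635  0.1856 0.4747]
crank_axis scene 0.71 [205.1 159.8] [ 0.5278 -0.1808  0.17  ]
crank_axis top 0.74 [379.4 187.2] [ 0.5393 -0.1796  0.17  ]
 tri [ 0.5355 -0.1751  0.1835]
grip_mid scene 0.65 [189.1 140.7] [ 0.5128 -0.2444  0.17  ]
grip_mid top 0.48 [412.2 201.6] [ 0.5077 -0.2479  0.17  ]
 tri [ 0.5088 -0.2498  0.1619]
```

View wrist.

View pics/w2.png

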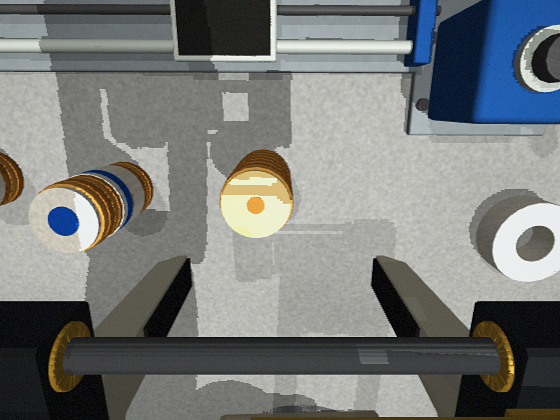

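The wrist view shows the pack's pale top centred at about (256,205). The tray's near corners are at about (174,57) and (277,61), and the rails lie parallel to the image rows, so the yaw is good.

Run:
```python
from h import *
p=cams.read_camera("wrist")
print(atz(p,(256.5,204.5),.12))
for xy in((175,57),(277,61),(225,0)): print(atz(p,xy,.05))
h=cv2.cvtColor(p["pixels"],cv2.COLOR_RGB2HSV);m=((h[...,2]>200)&(h[...,0]>20)&(h[...,0]<35)&(h[...,1]>40)).astype(np.uint8)
m[:, :200]=0;m[:,310:]=0;m[260:]=0
y,x=np.nonzero(m);print(x.min(),x.max(),y.min(),y.max())
```

```text
[0.43626252 0.03254775 0.12      ]
[0.55208038 0.10182893 0.05      ]
[0.54598779 0.01350562 0.05      ]
[0.59424234 0.05504485 0.05      ]
220 290 171 237
```

Emit:
step_arm:
  deltas:
    - {"offset": [0.85,-1.85,0],"roll": 0}
    - {"offset": [0,0,2.5],"roll": 0}
    - {"offset": [0,0,3],"roll": 0}
    - {"offset": [0,0,3],"roll": 0}
    - {"offset": [0,0,3],"roll": 0}
    - {"offset": [0,0,2.3],"roll": 0}
    - {"offset": [0,0,1.5],"roll": 0}
    - {"offset": [0,0,0],"roll": 0}

```text
t: 5.78
tool_pos: [0.4353, 0.0323, 0.0647]
orientation: [-3.141, 0.052, 0.003]
force: [0.3, 0.4, -0.3]
opening: 0.0933
```

Emit:
step_arm:
  deltas:
    - {"offset": [0,0,0],"roll": 0}
    - {"offset": [0,0,0],"roll": 0}
    - {"offset": [0,0,0],"roll": 0}
    - {"offset": [0,0,0],"roll": 0}
    - {"offset": [0,0,0],"roll": 0}
  fingers: 5
  grip_force: 15

```text
t: 6.4
tool_pos: [0.4366, 0.0324, 0.0661]
orientation: [-3.141, 0.052, -0.002]
force: [-0.4, 2.3, 3.7]
opening: 0.0595
```

Emit:
step_arm:
  deltas:
    - {"offset": [0,0,-1],"roll": 0}
    - {"offset": [0,0,-2.5],"roll": 0}
    - {"offset": [0,0,-2.5],"roll": 0}
    - {"offset": [0,0,-1.5],"roll": 0}
    - {"offset": [1.5,-0.3,0],"roll": 0}
    - {"offset": [2.8,-0.5,0],"roll": 0}
    - {"offset": [2.8,-0.5,0],"roll": 0}
    - {"offset": [2.8,-0.5,0],"roll": 0}
    - {"offset": [2.8,-0.5,0],"roll": 0}
    - {"offset": [1.9,-0.36,0],"roll": 0}
    - {"offset": [1,-0.2,0],"roll": 0}
    - {"offset": [0,0,0],"roll": 0}

```text
t: 7.9
tool_pos: [0.5928, 0.0556, 0.1402]
orientation: [3.141, -0.052, -0.002]
force: [-1.0, 0.1, -1.7]
opening: 0.06
```

```bash
python3 m.py 3 tray_top pack_mid
```

```text
7.9 [0.5928 0.0556 0.1402] [[ 0.9995 -0.0331]
 [-0.0331 -0.9995]] [-1.0425  0.0658 -1.7263] [ 0.0075  0.1677  1.5919 -0.0001  1.383   1.6115] 0.06004414560907353
tray_top scene 0.89 [270.3 268.8] [0.591  0.0549 0.05  ]
tray_top top 0.81 [269.  173.4] [0.5934 0.0612 0.05  ]
 tri [0.593  0.0592 0.0586]
pack_mid scene 0.68 [270.1 251.7] [0.564  0.0314 0.06  ]
pack_mid top 0.64 [272.3 169.4] [0.601  0.0528 0.06  ]
 tri [0.5886 0.0515 0.1225]
```

View pics/w3.png

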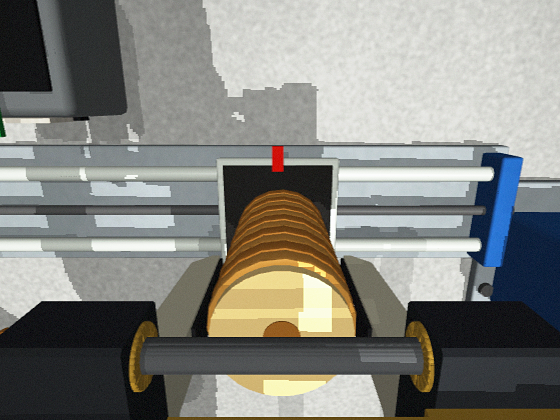

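The wrist view shows the pack held, with its centre at about column 281. The tray's far edge spans columns 219–339 at row 160, and the red mark is at column 278. I'll check the depth.

Run:
```python
from h import *
p=cams.read_camera("wrist")
for xy in((219,160),(339,158),(278,148),(278,172)): print(atz(p,xy,.05))
print(robot.read_state()["force"])
```

```text
[0.63833805 0.09876939 0.05      ]
[0.63693205 0.01224267 0.05      ]
[0.64549564 0.05591755 0.05      ]
[0.6282125  0.05652944 0.05      ]
[-0.04202531 -0.22039802 -3.00812672]
```

Emit:
step_arm:
  deltas:
    - {"offset": [0,0,0.8],"roll": 0}
    - {"offset": [0,0,0.8],"roll": 0}
    - {"offset": [0,0,0.4],"roll": 0}
    - {"offset": [0,0,0.2],"roll": 0}
    - {"offset": [0,0,0],"roll": 0}
    - {"offset": [0,0,0],"roll": 0}

```text
t: 9.15
tool_pos: [0.5932, 0.0557, 0.1189]
orientation: [-3.141, 0.052, -0.001]
force: [0.2, -0.3, -2.8]
opening: 0.0598
```

Emit:
step_arm:
  deltas:
    - {"offset": [0,0,0.1],"roll": 0}
    - {"offset": [0,0,0.05],"roll": 0}
    - {"offset": [0,0,0],"roll": 0}
    - {"offset": [0,0,0],"roll": 0}

```text
t: 9.65
tool_pos: [0.593, 0.0556, 0.1172]
orientation: [-3.141, 0.052, -0.0]
force: [0.1, -0.5, -2.6]
opening: 0.0596
```

Emit:
step_arm:
  deltas:
    - {"offset": [0,0,0.08],"roll": 0}
    - {"offset": [0,0,0],"roll": 0}
    - {"offset": [0,0,0],"roll": 0}

```text
t: 10.02
tool_pos: [0.593, 0.0556, 0.1163]
orientation: [3.141, -0.052, -0.0]
force: [-0.3, -0.6, -2.3]
opening: 0.0597
```

Emit:
step_arm:
  deltas:
    - {"offset": [0,0,0.08],"roll": 0}
    - {"offset": [0,0,0],"roll": 0}
    - {"offset": [0,0,0],"roll": 0}

```text
t: 10.4
tool_pos: [0.5932, 0.0557, 0.1161]
orientation: [-3.141, 0.052, -0.001]
force: [-3.3, 0.3, 4.8]
opening: 0.0601
```

Contact: the vertical force went from −2.3 to +4.8 N. Releasing and rising.

Emit:
step_arm:
  deltas:
    - {"offset": [0,0,0],"roll": 0}
    - {"offset": [0,0,0],"roll": 0}
    - {"offset": [0,0,0],"roll": 0}
    - {"offset": [0,0,0],"roll": 0}
    - {"offset": [0,0,-1],"roll": 0}
    - {"offset": [0,0,-2.5],"roll": 0}
    - {"offset": [0,0,-3],"roll": 0}
    - {"offset": [0,0,-3],"roll": 0}
    - {"offset": [0,0,-2.5],"roll": 0}
    - {"offset": [0,0,-1.5],"roll": 0}
    - {"offset": [0,0,0],"roll": 0}
  fingers: 9.3

```text
t: 11.78
tool_pos: [0.5938, 0.0556, 0.2521]
orientation: [-3.141, 0.052, -0.004]
force: [-0.2, 0.2, 0.3]
opening: 0.0929
```

```bash
python3 m.py 4 tray_top pointer_tip crank_axis grip_mid
```

```text
11.775 [0.5938 0.0556 0.2521] [[ 0.9994 -0.0332]
 [-0.0332 -0.9994]] [-0.1724  0.2283  0.2789] [ 0.0075  0.1061  1.4537 -0.      1.579   1.6115] 0.09289943705625234
tray_top scene 0.74 [271.9 272. ] [0.5945 0.0624 0.05  ]
tray_top top 0.76 [270.7 174.9] [0.5897 0.0571 0.05  ]
 tri [0.5912 0.0583 0.039 ]
pointer_tip scene 0.57 [310.6 339.6] [0.6688 0.2231 0.092 ]
pointer_tip top 0.68 [197.5 140. ] [0.6666 0.2244 0.092 ]
pointer_tip wrist 0.56 [ 90.9 127.5] [0.6612 0.2217 0.092 ]
 tri [0.6653 0.2235 0.0895]
crank_axis scene 0.95 [200.1 163. ] [ 0.5407 -0.183   0.17  ]
crank_axis top 0.95 [377.6 190.4] [ 0.5325 -0.1756  0.17  ]
 tri [ 0.5364 -0.1804  0.1666]
grip_mid scene 0.72 [190.3 140.6] [ 0.5109 -0.2426  0.17  ]
grip_mid top 0.79 [414.9 199.7] [ 0.5117 -0.2537  0.17  ]
 tri [ 0.5097 -0.2515  0.1632]
```

View pics/s4.png

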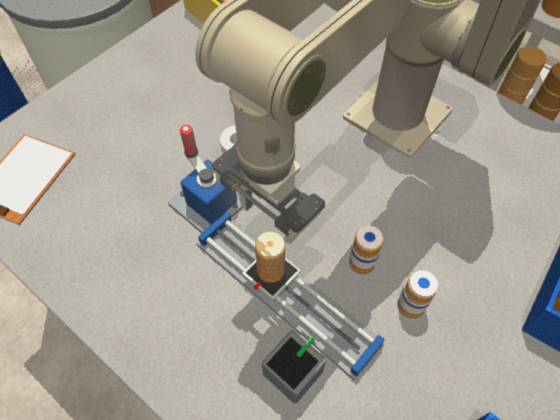

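The pack stands on the tray at (271,258). Now over to the grip for a close look.

Emit:
step_arm:
  deltas:
    - {"offset": [-0.8,2,0],"roll": 0}
    - {"offset": [-1.6,4,0],"roll": 0}
    - {"offset": [-1.7,4,0],"roll": 0}
    - {"offset": [-1.7,4,0],"roll": 0}
    - {"offset": [-1.7,4,0],"roll": 0}
    - {"offset": [-1.7,4,0],"roll": 0}
    - {"offset": [-1.6,4,0],"roll": 0}
    - {"offset": [-1.2,3,0],"roll": 0}
    - {"offset": [-0.4,1,0],"roll": 0}
    - {"offset": [0,0,0],"roll": 0}

```text
t: 13.78
tool_pos: [0.4586, -0.2406, 0.2506]
orientation: [-3.141, 0.055, -0.0]
force: [0.4, 0.6, -0.3]
opening: 0.0932
```

```bash
python3 m.py 5 crank_axis grip_mid tray_top pointer_tip
```

```text
13.775 [ 0.4586 -0.2406  0.2506] [[ 0.9994 -0.0348]
 [-0.0348 -0.9994]] [ 0.3969  0.6488 -0.2526] [-0.5822 -0.1046  1.6674  0.0002  1.5788  1.0234] 0.09317317394632775
crank_axis scene 0.93 [202.1 164.1] [ 0.5401 -0.1777  0.17  ]
crank_axis top 0.59 [377.7 189. ] [ 0.5355 -0.1759  0.17  ]
crank_axis wrist 0.97 [188.9 116.3] [ 0.5359 -0.1804  0.17  ]
 tri [ 0.5367 -0.1788  0.1651]
grip_mid scene 0.73 [189.8 140.8] [ 0.512 -0.243  0.17 ]
grip_mid wrist 0.67 [289.  147.2] [ 0.5134 -0.2468  0.17  ]
 tri [ 0.5116 -0.2461  0.1664]
tray_top scene 0.76 [270.2 271.7] [0.5963 0.0591 0.05  ]
tray_top top 0.91 [266.4 175.2] [0.5891 0.0673 0.05  ]
 tri [0.5926 0.0631 0.0481]
pointer_tip scene 0.9 [312.9 336.1] [0.6606 0.2223 0.092 ]
pointer_tip top 0.83 [197.2 140.5] [0.6654 0.2251 0.092 ]
 tri [0.6632 0.2236 0.1008]
```

View pics/w5.png

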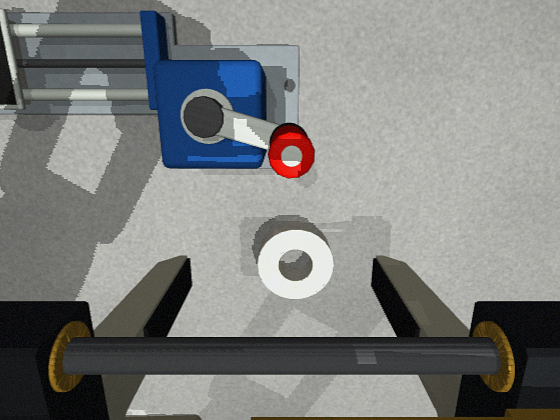

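The wrist view shows the red grip's top centred at about (291,156) and the hub at about (207,117).

Run:
```python
from h import *
p=cams.read_camera("wrist")
print("grip",atz(p,(291.5,155.5),.21))
for z in(.13,.14,.15): print("hub",atz(p,(206.5,117),z))
# gearbox top corners z .106
q=[atz(p,c,.106) for c in((158,61),(266,61),(265,168),(163,168))];print(q,np.mean(q,0))
```

```text
grip [ 0.51271752 -0.24797778  0.21      ]
hub [ 0.53415146 -0.18463708  0.13      ]
hub [ 0.53434895 -0.18667022  0.14      ]
hub [ 0.53454644 -0.18870337  0.15      ]
[array([ 0.57845849, -0.1447172 ,  0.106     ]), array([ 0.57561043, -0.23186126,  0.106     ]), array([ 0.4888865 , -0.22706483,  0.106     ]), array([ 0.49182534, -0.13751795,  0.106     ])] [ 0.53369519 -0.18529031  0.106     ]
```

Emit:
step_arm:
  deltas:
    - {"offset": [1.4,0.15,0],"roll": 0}
    - {"offset": [2.4,0.25,0],"roll": 0}
    - {"offset": [1.6,0.15,0],"roll": 0}
    - {"offset": [0,0,1.5],"roll": 0}
    - {"offset": [0,0,2.5],"roll": 0}
    - {"offset": [0,0,2.5],"roll": 0}
    - {"offset": [0,0,1.9],"roll": 0}
    - {"offset": [0,0,0],"roll": 0}
    - {"offset": [0,0,0],"roll": 0}

```text
t: 15.7
tool_pos: [0.5132, -0.2476, 0.1674]
orientation: [3.141, -0.052, 0.001]
force: [0.4, 0.0, 0.2]
opening: 0.0929
```

Emit:
step_arm:
  deltas:
    - {"offset": [0,0,0],"roll": 0}
    - {"offset": [0,0,0],"roll": 0}
    - {"offset": [0,0,0],"roll": 0}
    - {"offset": [0,0,0],"roll": 0}
    - {"offset": [0,0,0],"roll": 0}
    - {"offset": [0,0,0],"roll": 0}
  fingers: 2
  grip_force: 15

```text
t: 16.45
tool_pos: [0.5128, -0.2474, 0.1665]
orientation: [-3.141, 0.052, 0.0]
force: [0.3, 0.3, -0.3]
opening: 0.0376
```

Emit:
step_arm:
  deltas:
    - {"offset": [0,0,0],"roll": 0}
    - {"offset": [0,0,0],"roll": 0}
    - {"offset": [0,0,0],"roll": 0}

```text
t: 16.82
tool_pos: [0.5129, -0.2471, 0.1665]
orientation: [-3.141, 0.052, 0.0]
force: [-0.5, 2.8, -0.4]
opening: 0.028
```

Emit:
step_arm:
  deltas:
    - {"offset": [-1.66,-0.77,0],"roll": 0}
    - {"offset": [-1.4,-1.17,0],"roll": 0}
    - {"offset": [-1.05,-1.5,0],"roll": 0}

```text
t: 17.2
tool_pos: [0.4723, -0.2127, 0.1666]
orientation: [3.139, -0.054, -0.0]
force: [2.2, -2.8, -1.5]
opening: 0.0279
```

Emit:
step_arm:
  deltas:
    - {"offset": [-0.63,-1.72,0],"roll": 0}
    - {"offset": [-0.16,-1.82,0],"roll": 0}
    - {"offset": [0.32,-1.8,0],"roll": 0}

```text
t: 17.58
tool_pos: [0.4682, -0.1581, 0.1665]
orientation: [3.14, -0.054, -0.006]
force: [-4.8, -2.0, 0.7]
opening: 0.0279
```

Emit:
step_arm:
  deltas:
    - {"offset": [0.77,-1.66,0],"roll": 0}
    - {"offset": [1.17,-1.4,0],"roll": 0}
    - {"offset": [1.5,-1.05,0],"roll": 0}
    - {"offset": [1.72,-0.63,0],"roll": 0}
    - {"offset": [1.82,-0.16,0],"roll": 0}
    - {"offset": [1.8,0.32,0],"roll": 0}

```text
t: 18.32
tool_pos: [0.5593, -0.1148, 0.1665]
orientation: [3.141, -0.051, -0.002]
force: [-5.6, -4.2, 3.2]
opening: 0.0277
```

Emit:
step_arm:
  deltas:
    - {"offset": [1.66,0.77,0],"roll": 0}
    - {"offset": [1.4,1.17,0],"roll": 0}
    - {"offset": [1.05,1.5,0],"roll": 0}
    - {"offset": [0.63,1.72,0],"roll": 0}
    - {"offset": [0.16,1.82,0],"roll": 0}
    - {"offset": [-0.32,1.8,0],"roll": 0}

```text
t: 19.08
tool_pos: [0.6009, -0.2038, 0.1664]
orientation: [-3.139, 0.051, 0.005]
force: [-11.4, 8.2, 7.3]
opening: 0.0278
```

Emit:
step_arm:
  deltas:
    - {"offset": [-0.77,1.66,0],"roll": 0}
    - {"offset": [-1.17,1.4,0],"roll": 0}
    - {"offset": [-1.5,1.05,0],"roll": 0}
    - {"offset": [-1.72,0.63,0],"roll": 0}
    - {"offset": [-1.82,0.16,0],"roll": 0}
    - {"offset": [-1.8,-0.32,0],"roll": 0}

```text
t: 19.82
tool_pos: [0.5131, -0.2472, 0.1665]
orientation: [-3.141, 0.052, -0.002]
force: [4.9, 3.1, 0.4]
opening: 0.0277
```

```bash
python3 m.py 6 tray_top pointer_tip
```

```text
19.825 [ 0.5131 -0.2472  0.1665] [[ 0.9994 -0.0332]
 [-0.0332 -0.9994]] [4.929  3.072  0.4399] [-0.5396  0.0769  1.6412  0.0008  1.4223  1.0644] 0.027698135113411168
tray_top scene 0.92 [296.3 289.1] [0.5915 0.1269 0.05  ]
tray_top top 0.91 [238.4 176.4] [0.5871 0.1339 0.05  ]
 tri [0.5894 0.1304 0.0505]
pointer_tip scene 0.87 [313.9 337. ] [0.6608 0.2248 0.092 ]
pointer_tip top 0.81 [200.7 142.3] [0.661  0.2169 0.092 ]
 tri [0.6607 0.2209 0.0856]
```

View pics/s6.png

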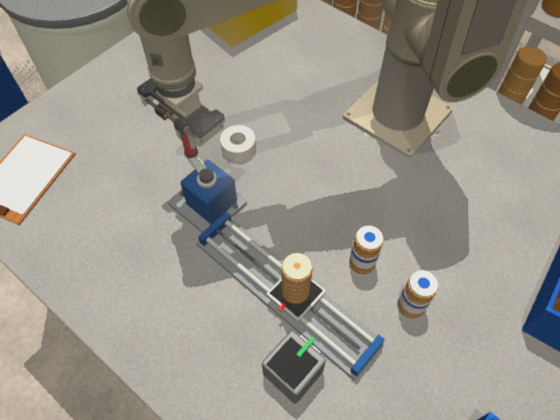

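One turn done: the tray moved about 70 mm and the pack is still standing at (297,278). The second turn is next.

Emit:
step_arm:
  deltas:
    - {"offset": [-1.66,-0.77,0],"roll": 0}
    - {"offset": [-1.4,-1.17,0],"roll": 0}
    - {"offset": [-1.05,-1.5,0],"roll": 0}
    - {"offset": [-0.63,-1.72,0],"roll": 0}
    - {"offset": [-0.16,-1.82,0],"roll": 0}
    - {"offset": [0.32,-1.8,0],"roll": 0}
    - {"offset": [0.77,-1.66,0],"roll": 0}
    - {"offset": [1.17,-1.4,0],"roll": 0}
    - {"offset": [1.5,-1.05,0],"roll": 0}
    - {"offset": [1.72,-0.63,0],"roll": 0}
    - {"offset": [1.82,-0.16,0],"roll": 0}
    - {"offset": [1.8,0.32,0],"roll": 0}

```text
t: 21.78
tool_pos: [0.5599, -0.115, 0.1664]
orientation: [3.141, -0.051, -0.001]
force: [-5.9, -3.4, 2.6]
opening: 0.0277
```

Emit:
step_arm:
  deltas:
    - {"offset": [1.66,0.77,0],"roll": 0}
    - {"offset": [1.4,1.17,0],"roll": 0}
    - {"offset": [1.05,1.5,0],"roll": 0}
    - {"offset": [0.63,1.72,0],"roll": 0}
    - {"offset": [0.16,1.82,0],"roll": 0}
    - {"offset": [-0.32,1.8,0],"roll": 0}
    - {"offset": [-0.77,1.66,0],"roll": 0}
    - {"offset": [-1.17,1.4,0],"roll": 0}
    - {"offset": [-1.5,1.05,0],"roll": 0}
    - {"offset": [-1.72,0.63,0],"roll": 0}
    - {"offset": [-1.82,0.16,0],"roll": 0}
    - {"offset": [-1.8,-0.32,0],"roll": 0}

```text
t: 23.28
tool_pos: [0.5136, -0.2474, 0.1665]
orientation: [3.141, -0.052, 0.003]
force: [5.4, 4.7, -0.1]
opening: 0.0274
```

```bash
cat > lev.py <<'E'
from h import *
import sys
np.set_printoptions(precision=4,suppress=True)
st=robot.read_state();print(st["t"],st["tool_pos"],st["force"])
ya=np.array([.034,.9994]);D=[]
for i in range(2):
  for k in("scene","top"):
    p=cams.read_camera(k);h=cv2.cvtColor(p["pixels"],cv2.COLOR_RGB2HSV).astype(int);H,S,V=h[...,0],h[...,1],h[...,2]
    red=(((H<6)|(H>174))&(S>180)&(V>90)).astype(np.uint8);gr=((H>50)&(H<75)&(S>130)&(V>60)).astype(np.uint8)
    for nm,m,z in(("red",red,.05),("green",gr,.092)):
        n,l,s,c=cv2.connectedComponentsWithStats(m)
        for j in range(1,n):
            if s[j,4]>8:
                yx=np.argwhere(l==j)[:,::-1]
                W=np.array([atz(p,q,z)[:2] for q in yx])
                if i==0: print(k,nm,s[j],c[j],W.mean(0),"ymean",(W@ya).mean(),"tip-side y",(W@ya)[W[:,0]<np.quantile(W[:,0],.3)].mean())
if len(sys.argv)>1:
    c=cams.read_camera("scene")["pixels"];cv2.imwrite(f"pics/{sys.argv[1]}.png",cv2.resize(c[220:400,230:410],None,fx=3.3,fy=3.3,interpolation=cv2.INTER_CUBIC)[:,:,::-1])
E
sed -i 's/range(2)/range(1)/' lev.py; python3 lev.py; python3 m.py 7 tray_top pointer_tip
```

```text
23.275 [ 0.5136 -0.2474  0.1665] [ 5.3579  4.657  -0.1067]
scene red [305 325   7   8  23] [307.7826 328.3043] [0.6423 0.1978] ymean 0.21950151891627445 tip-side y 0.21972550987167527
scene green [297 338  17  19  96] [304.6146 347.3958] [0.6877 0.2237] ymean 0.2469821207618794 tip-side y 0.24711445299883023
top green [197 124   4  19  63] [198.4762 132.2063] [0.685  0.2223] ymean 0.24545004250054725 tip-side y 0.24536479512949014
23.375 [ 0.5124 -0.2469  0.1665] [[ 0.9994 -0.0333]
 [-0.0333 -0.9994]] [-2.3793  3.8009 -0.0258] [-0.5395  0.0765  1.6416  0.0006  1.4238  1.0645] 0.027776126778792556
tray_top scene 0.67 [322.9 313.3] [0.5978 0.2018 0.05  ]
tray_top top 0.7 [211.  172.5] [0.5974 0.1992 0.05  ]
 tri [0.5974 0.2005 0.0472]
pointer_tip scene 0.85 [311.8 338.7] [0.6659 0.2238 0.092 ]
pointer_tip top 0.61 [194.7 140. ] [0.6667 0.2309 0.092 ]
 tri [0.6664 0.2272 0.0992]
```

About 27 mm remain, or roughly 139° of crank. I'll go 120°, then measure.

Emit:
step_arm:
  deltas:
    - {"offset": [-1.66,-0.77,0],"roll": 0}
    - {"offset": [-1.4,-1.17,0],"roll": 0}
    - {"offset": [-1.05,-1.5,0],"roll": 0}
    - {"offset": [-0.63,-1.72,0],"roll": 0}
    - {"offset": [-0.16,-1.82,0],"roll": 0}
    - {"offset": [0.32,-1.8,0],"roll": 0}
    - {"offset": [0.77,-1.66,0],"roll": 0}
    - {"offset": [1.17,-1.4,0],"roll": 0}
    - {"offset": [0,0,0],"roll": 0}

```text
t: 24.95
tool_pos: [0.4908, -0.1263, 0.1665]
orientation: [-3.139, 0.05, 0.002]
force: [-3.6, 9.6, 3.0]
opening: 0.0279
```

```bash
python3 lev.py c1
```

```text
24.95 [ 0.4908 -0.1263  0.1665] [-3.5773  9.5747  3.0056]
scene red [315 332   6   8  20] [317.45 335.6 ] [0.6417 0.2218] ymean 0.2435240722979084 tip-side y 0.24307985162470191
scene green [297 338  17  19  97] [304.5361 347.5876] [0.6881 0.2238] ymean 0.24710912609038657 tip-side y 0.24711445299883023
top red [201 151   3   4   9] [202.2222 152.1111] [0.647  0.2206] ymean 0.24242426851972373 tip-side y 0.2412349397858472
top green [197 124   4  19  65] [198.4308 132.2615] [0.6849 0.2224] ymean 0.24555034258438982 tip-side y 0.24574990400416613
```

View pics/c1.png

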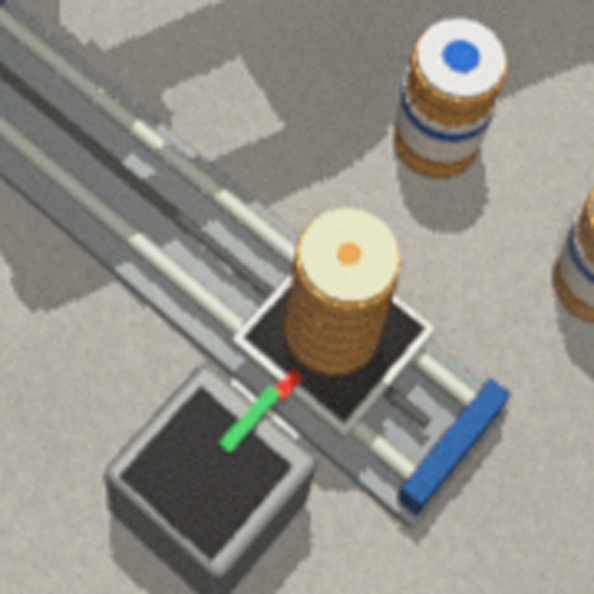

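```bash
cat > l2.py <<'E'
from h import *
np.set_printoptions(precision=4,suppress=True)
C={"red":[],"green":[]}
for k in("scene","top"):
    p=cams.read_camera(k);h=cv2.cvtColor(p["pixels"],cv2.COLOR_RGB2HSV).astype(int);H,S,V=h[...,0],h[...,1],h[...,2]
    for nm,m in(("red",((H<8)|(H>172))&(S>120)&(V>70)),("green",(H>45)&(H<80)&(S>90)&(V>50))):
        n,l,s,c=cv2.connectedComponentsWithStats(m.astype(np.uint8))
        js=[j for j in range(1,n) if s[j,4]>8 and np.linalg.norm(c[j]-proj(p,np.array([.66,.223,.07])))<40]
        j=max(js,key=lambda j:s[j,4]);C[nm].append((p,c[j]))
ya=np.array([.034,.9994,0])
r,g=tri(C["red"]),tri(C["green"]);print(r,g,"diff",ya@(g-r))
for i in(0,1):
    for zr in(.046,.05):
        for zg in(.092,.098): print(i,zr,zg,ya@(atz(*C["green"][i],zg)-atz(*C["red"][i],zr)))
E
python3 l2.py
```

```text
[0.6448 0.2211 0.0557] [0.6857 0.223  0.0867] diff 0.0032834273890650022
0 0.046 0.092 0.0038961531240556653
0 0.046 0.098 0.004904172720875723
0 0.05 0.092 0.003239150077049474
0 0.05 0.098 0.004247169673869532
1 0.046 0.092 0.0023986054745087394
1 0.046 0.098 0.0012534972299881946
1 0.05 0.092 0.0031267615160703224
1 0.05 0.098 0.0019816532715497778
```

Emit:
step_arm:
  deltas:
    - {"offset": [0.79,-0.62,0],"roll": 0}
    - {"offset": [0.87,-0.5,0],"roll": 0}
    - {"offset": [0,0,0],"roll": 0}
    - {"offset": [0,0,0],"roll": 0}

```text
t: 25.7
tool_pos: [0.5079, -0.116, 0.1665]
orientation: [-3.139, 0.051, 0.0]
force: [-1.4, 9.2, 2.1]
opening: 0.0278
```

```bash
python3 l2.py;python3 l2.py | head -1
```

```text
[0.6452 0.2243 0.0555] [0.6856 0.223  0.0864] diff 0.00014428580432762888
0 0.046 0.092 0.0011638612566433444
0 0.046 0.098 0.002171514202094916
0 0.05 0.092 0.0005177940808868524
0 0.05 0.098 0.0015254470263384242
1 0.046 0.092 -0.0012082813616970996
1 0.046 0.098 -0.002353098449719075
1 0.05 0.092 -0.0004689379509475915
1 0.05 0.098 -0.0016137550389695666
[0.6453 0.2243 0.0552] [0.6856 0.2231 0.087 ] diff 0.0001000629629123841
```

Level within the measuring error. I'll let go, rise, then check from directly above with the wrist camera.

Emit:
step_arm:
  deltas:
    - {"offset": [0,0,0],"roll": 0}
    - {"offset": [0,0,0],"roll": 0}
    - {"offset": [0,0,0],"roll": 0}
    - {"offset": [0,0,0],"roll": 0}
    - {"offset": [0,0,0],"roll": 0}
    - {"offset": [0,0,-1.5],"roll": 0}
    - {"offset": [0,0,-3],"roll": 0}
    - {"offset": [0,0,-3],"roll": 0}
    - {"offset": [0,0,-3],"roll": 0}
    - {"offset": [0,0,-3],"roll": 0}
    - {"offset": [0,0,0],"roll": 0}
  fingers: 9.3

```text
t: 27.28
tool_pos: [0.5089, -0.118, 0.3058]
orientation: [3.139, -0.052, 0.01]
force: [0.8, -0.5, 0.9]
opening: 0.0932
```

Emit:
step_arm:
  deltas:
    - {"offset": [0.4,-2,0],"roll": 0}
    - {"offset": [0.9,-3.6,0],"roll": 0}
    - {"offset": [0.9,-3.8,0],"roll": 0}
    - {"offset": [0.9,-3.8,0],"roll": 0}
    - {"offset": [0.9,-3.8,0],"roll": 0}
    - {"offset": [0.9,-3.8,0],"roll": 0}
    - {"offset": [0.9,-3.8,0],"roll": 0}
    - {"offset": [0.9,-3.8,0],"roll": 0}
    - {"offset": [0.9,-3.5,0],"roll": 0}
    - {"offset": [0.4,-2,0],"roll": 0}
    - {"offset": [0,0,0],"roll": 0}

```text
t: 28.65
tool_pos: [0.5983, 0.2194, 0.3007]
orientation: [3.141, -0.05, -0.002]
force: [-0.5, -0.0, -0.5]
opening: 0.0932
```

```bash
python3 l2.py|head -1; python3 m.py 8
```

```text
28.75 [0.5985 0.2177 0.3013] [[ 0.9994 -0.0334]
 [-0.0334 -0.9994]] [ 0.8805  0.3208 -0.2214] [ 0.2688  0.2136  1.2465 -0.0005  1.6822  1.873 ] 0.09298296208444419Traceback (most recent call last):
  File "l2.py", line 9, in <module>
    j=max(js,key=lambda j:s[j,4]);C[nm].append((p,c[j]))
ValueError: max() iterable argument is empty
```

View pics/w8.png

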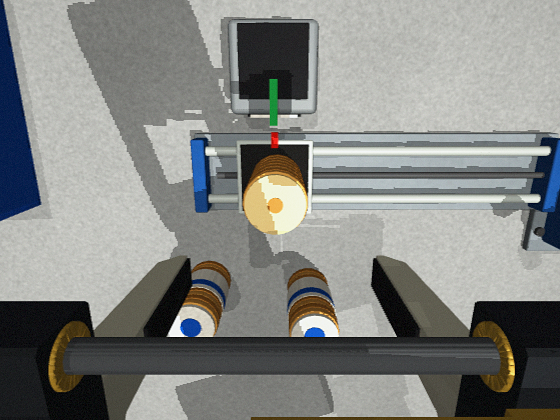

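From above, the green pointer is at column 273 and the red mark at column 275, with the pack standing at (276,205). Quantifying this.

Run:
```python
from h import *
np.set_printoptions(precision=4,suppress=True)
p=cams.read_camera("wrist");h=cv2.cvtColor(p["pixels"],cv2.COLOR_RGB2HSV).astype(int);H,S,V=h[...,0],h[...,1],h[...,2]
W={}
for nm,m in(("red",((H<8)|(H>172))&(S>150)&(V>70)),("green",(H>45)&(H<80)&(S>90)&(V>50))):
    n,l,s,c=cv2.connectedComponentsWithStats(m[:260].astype(np.uint8))
    j=1+np.argmax(s[1:,4]);print(nm,s[j],c[j])
    for z in((.046,.05) if nm=="red" else(.092,.098)): W[nm,z]=atz(p,c[j],z);print(z,W[nm,z])
# rail direction from image: edge of white rail
for z in(.04,):print("rail",[atz(p,q,z) for q in((208,151),(540,150),(208,199),(540,199))])
for a in(.0,.02,.034):
    ya=np.array([a,1,0]);print(a,ya@(W["green",.092]-W["red",.05]))
```

```text
red [271 132   8  17 122] [274.1557 140.1557]
0.046 [0.6425 0.2237 0.046 ]
0.05 [0.6429 0.2236 0.05  ]
green [269  79   9  47 388] [273.134  100.8402]
0.092 [0.6855 0.2222 0.092 ]
0.098 [0.6854 0.2221 0.098 ]
rail [array([0.632 , 0.3033, 0.04  ]), array([ 0.6196, -0.0929,  0.04  ]), array([0.573 , 0.3089, 0.04  ]), array([ 0.5589, -0.1036,  0.04  ])]
0.0 -0.0014345763897198605
0.02 -0.0005824901200074605
0.034 1.3970268791219402e-05
```

```bash
python3 -c "
from plant import robot
print(robot.close_job(), robot.read_state()['t'])"
```

```text
the job is handed in; nothing more can be done
the job is handed in; nothing more can be done
```

The job is done and handed in at about 29 s of the 72 s allowed. The unlabelled pack stands on the tray, and the tray's red mark is level with the green pointer.

- **Placing:** I set the pack down in the middle of the tray in sub-millimetre steps. I opened the fingers only once the force reading showed it touching.
- **Winding:** I held the crank's red grip and wound it about 2.4 turns clockwise. The wrist force stayed below about 16 N at the readings taken. Then I let go and moved the arm clear.
- **Level check:** The scene and top cameras together put the mark about 0.1 mm from the pointer before release. The wrist camera, looking from above afterwards, gave 0 to 0.2 mm along the rail direction it measured. Ignoring the rails' 2° tilt, the wrist view would give 1.4 mm.
- **Pack and bystanders:** In the last picture the pack and both labelled packs stood upright. The label roll was outside that view, but it was in place in the earlier scene picture and the arm did not go near it later.
- **Check that failed:** After release, the scene and top camera measurement did not run because it could not find one of the coloured marks, probably hidden by the arm. The wrist view took its place.

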